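# Reset the tripped breaker of the worktop power dock

### The job

The breaker of the power dock on the worktop has tripped. With the fingertips only, pushing and pressing, slide the dock's cover fully open by its rib, reach down into the oblong well and press the sunken reset button fully home so that it stays in, then press down the raised half of the rocker switch to turn the sockets back on, and last slide the cover fully shut again. Do not pinch the rib, and leave the things round the dock standing where they are.

Things in the scene. Friction and masses are not known exactly. Their poses are not given: they have to be found in the camera images.
- power_dock: dark metal power dock screwed to the worktop: 160 mm (its x) by 296 mm (its y), ears 17 mm further at both ends, deck 58 mm high, rails along the long edges to 70 mm, 112 mm apart. Origin: centre of its underside. x points away from the robot, y to the robot's left, turned by up to 0.35 rad. The control bay is in its +y half, under the cover; the sockets in its front are not used
- cover (a joint): steel cover that slides along the dock: 0 = shut, over the control bay; grows to 0.130 m = fully open as it moves towards the dock's -y (right). Starts shut or up to 10 mm ajar. Stiff by about 1.5 N; stays where it is left
- cover_rib (a point): foot of the cover's finger rib, at its middle, on the plate's top face (64 mm above the worktop, at dock y = +74 mm when shut, -56 mm when fully open). The rib is 100 mm long (dock x), 14 mm thick at its foot (dock y) and 14 mm high; the plate reaches 68 mm to either side of it along dock y. Push the rib from its +y side to open and from its -y side to shut
- reset_well (a point): centre of the mouth of the oblong well, level with the bay panel, 50 mm above the worktop, at dock (0, +48 mm). The well is 50 mm along dock x by 32 mm along dock y, with upright walls. The cover clears it only when fully open
- reset_button (a joint): breaker's reset button in the well: 0 = popped up (tripped), 0.006 m = pressed home. Moves straight down against about 3 N and stays where it is left
- reset_button_top (a point): centre of the flat top of the reset button, 40 mm (dock x) by 24 mm (dock y): 14 mm below the well's mouth when popped up, 20 mm below it when home
- rocker (a joint): rocker switch in the bay, a shallow V across its pivot; pivot along dock x at dock y = +106 mm, 51 mm above the worktop: 0 = off, the +y half raised; 0.26 rad = on, the +y half level, 1 mm above the bay panel. Needs about 4 N at the raised half; stays where it is left
- rocker_raised_half (a point): point on top of the rocker's +y half (raised while off), 12 mm to the dock's +y side of its pivot, 54 mm above the worktop while off and 51 mm when on; each half is 36 mm (dock x) by 22 mm (dock y)
- fish_tin: bystander, to be left alone: low round tin, 86 mm wide, 40 mm high; origin in its underside
- tea_box: bystander, to be left alone: red carton 65 x 127 x 70 mm high; origin in its underside
- salt_shaker: bystander, to be left alone: glass shaker 44 mm wide, 90 mm high; origin in its underside
- garlic: bystander, to be left alone: garlic bulb, 50 mm; origin in its underside
- soup_spoon: bystander, to be left alone: steel spoon 196 mm long; origin in its underside
- keys: bystander, to be left alone: bunch of keys lying flat; origin in its underside
- spice_jar: bystander, to be left alone: glass jar with green cap, 46 mm wide, 106 mm high; origin in its underside

How it is judged (in metres and radians):
On the way, in this order (a step that is already met when the one before it is completed fails the run):
1. the cover is fully open (value of joint cover above 0.115 m), for 0.2 s.
2. the reset button is pressed home (value of joint reset_button above 0.005 m and value of joint cover above 0.11 m), for 0.2 s.
3. the rocker is switched on (value of joint rocker above 0.2 rad and value of joint reset_button above 0.005 m), for 0.2 s.
At the end, for the whole second after the job is handed in: the cover is shut to within 6 mm, the reset button is home (at least 5 of its 6 mm) and the rocker is on (at least 0.2 of 0.26 rad) (all of step 3 and value of joint cover below 0.006 m); the robot touches nothing.
It fails at once if the rib is pinched between the fingers (contact force between the fingers and cover_c2 above 1 N and contact force between the fingers and cover_c3 above 1 N).
It fails at once if a thing beside the dock is shifted by more than 25 mm or lifted (distance of any of fish_tin, tea_box, salt_shaker, garlic, soup_spoon, keys, spice_jar from where it was at the start of the episode above 0.025 m).
It also fails if it takes over 54 s, if anything falls off the work surface, if the arm or the gripper's body presses on something with over 40 N, if the wrist force passes 120 N, or if a joint passes its speed limit or range.

### The arm

A 6-joint arm with a two-finger parallel gripper is mounted at the origin on a cart in front of the work surface, level with it; the furniture and walls round the work are solid. World frame = base frame: x ahead of the robot, y to its left, z up, the work surface at z = 0. Lengths are in mm, angles in degrees, forces in N, time in s.
With the tool pointing down it reaches from about 300 to 850 mm from the base axis. Payload 4.2 kg.
Tool frame: the origin (TCP) lies between the finger pads; the fingertips stand 11 mm ahead of it and the grasp point (between the pads) lies 8 mm behind it (env.tips_ahead is the distance from the TCP to the fingertips, in mm); z points along the fingers, y is the line along which they close (so a half turn about z gives the same grasp; the last joint's range is limited). The gripper opens to 91 mm and grips with 3 to 60 N. Pads are 32 mm wide; open, the fingers measure 118 mm over their backs; the gripper's body (76 mm by 178 mm) begins 60 mm behind the grasp point.
Start: joints at [72.938, 18.312, 89.639, -0, 72.044, -1.146], TCP at [157.69, 552.97, 224.976] pointing down, gripper open.
Joint ranges: [-177.97, 177.97], [-48.28, 115.42], [12.27, 149.76], [-77.06, 257.06], [2.81, 150.46], [-146.56, 146.56]. Speed limits (degrees/s): [147.25, 147.25, 180, 180, 180, 180].

### API

Orientations are given as [roll, pitch, yaw] about the fixed x, y, z axes, in that order (R = Rz(yaw) Ry(pitch) Rx(roll)).
In Python, from workcell import env, cams gives the robot as it stands.
- The arm moves only by the tool step_arm, never from a script. Its arguments are lists of equal length, an entry for each row: "linear": the shift along the tool's x, y, z in units of 30 cm (1.0 is 30 cm), a list of three; "turn": the turn about the tool's z in units of 360 degrees (1.0 is 360 degrees). In form: {"linear": [[tx, ty, tz], ...], "turn": [turn, ...]}. A call has 1 to 20 rows; each row is the pose to reach, as a shift and turn from the pose commanded when the call began, along the tool's axes at that moment, turning the shorter way round; what a row does not reach only later rows make up. A row lasts 1/8 s, in which the tool goes at most 62.5 mm and 10.7 degrees, less where a joint would pass 70% of its speed; a pose out of reach is approached as far as the arm can. A call with a number of a shift or a turn outside -1 to 1 is refused whole. A call with a gripper value outside its range is refused whole. "fingers" is the closure, from -1 (fully open) to 1 (shut), so that 0 is half open, set as the call begins (left out, the last holds). The fingers move at their own pace and stop on an object; "force" is the grip in N (left out, the last holds). Time passes only in rows, so rows that repeat a pose let the fingers close. It gives the time, the measured TCP pose, the force, the opening and the grip force at its end, in the units of the state.
- env.state(): the state, without advancing time (a new reading comes with each control period).
- cams.grab_frame(name): name is "scene" or "top" or "wrist"; returns a dict with "color" (384x512x3 uint8, blue, green, red), "fx", "fy", "cx", "cy" (pixels), "extrinsics" (4x4, takes a point from camera to world coordinates); the wrist camera has in their place "tool_from_camera" (4x4, takes a point from camera to tool coordinates, whose origin is the TCP and whose axes are the flange's). Camera axes: x right, y down, z forward; pixel columns grow to the right and rows downward; lengths in mm; the calibration is good to about 2 mm. A picture is of the moment at which its call begins: read the wrist's pose just before it. There is no depth.
- env.job_done(): hands the job in; it is judged then, once.
The state is a dict: "time_s": time; "qpos": joint angles; "qvel": joint speeds; "effort": joint torques, N m; "ee_pos": TCP position; "ee_rot": TCP orientation; "force": force on the tool from outside, world axes, zero at the start; "torque": the same for the moment, N m; "gripper_width": finger opening in mm; "gripper_force": force on a finger pad.
Only numpy, scipy, OpenCV 4.12 (cv2) and the standard library are available. Lean on these libraries where they do the work, as an engineer would, in place of code of your own. Each camera call takes 0.05 s, during which the arm holds its last target. There are 200 camera calls.

## Working session

There is one attempt and no reset: what is moved stays moved. The work goes in short steps, Python scripts to look and compute and a tool call to move; the robot and the scene stay as the last step left them, time stands still between calls to the robot, and variables do not carry over. Pictures are saved under pics/ and viewed, at most 10 in all, crops included, and the job is handed in when it is done.

Besides the shell and the picture viewer there is one more tool, called after "Emit:" as name(argument=value, ...), one argument or row to a line, values as JSON. step_arm: Moves the arm, as the interface text tells. Its arguments: {"type":"object","properties":{"linear":{"type":"array"},"turn":{"type":"array"},"fingers":{"type":"number"},"force":{"type":"number"}},"required":["linear","turn"]}

```bash
mkdir -p pics; python3 - <<'E'
from workcell import env,cams
import cv2,numpy as np
s=env.state();print(s['time_s'],s['ee_pos'],s['ee_rot'],s['gripper_width'])
for n in('top','scene'):
    f=cams.grab_frame(n);cv2.imwrite(f'pics/{n}0.png',f['color']);print(n,f['fx'],f['fy'],f['cx'],f['cy'],np.round(f['extrinsics'],4).tolist())
    np.savez(f'pics/{n}0.npz',**{k:np.array(v) for k,v in f.items()})
E
```

```text
0.0 [157.54778631 552.48451304 224.11974917] [-1.79897828e+02 -2.30717768e-03  1.64081681e+02] 91.04544777758974
top 451.3983419754904 451.3983419754904 250.72249393580387 191.59960589172204 [[-0.0038, -0.9889, 0.1482, 361.7902], [-0.9998, 0.007, 0.0209, 25.3524], [-0.0217, -0.1481, -0.9887, 1265.5693], [0.0, 0.0, 0.0, 1.0]]
scene 444.2286393852872 444.2286393852872 256.8642352765449 191.67207526461118 [[0.4737, -0.6475, 0.5969, -161.9144], [-0.8806, -0.3381, 0.3321, -351.2549], [-0.0133, -0.6829, -0.7304, 950.4172], [0.0, 0.0, 0.0, 1.0]]
```

View pics/top0.png

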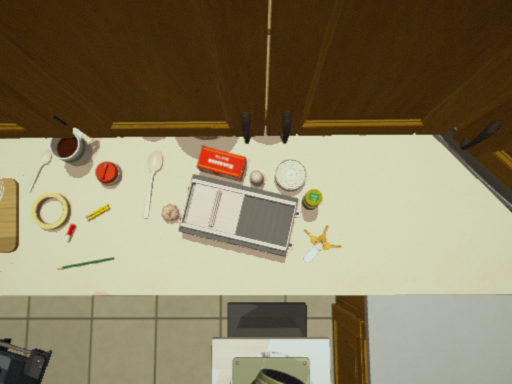

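View pics/scene0.png

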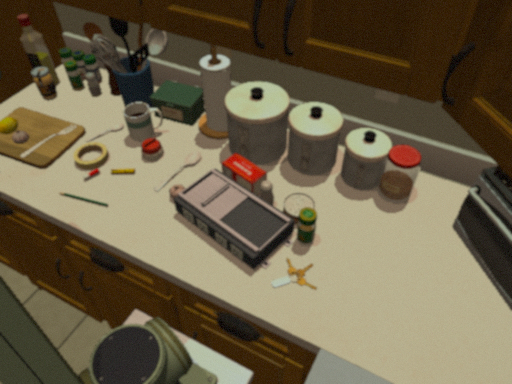

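The top view shows the dock at about (183-298, 177-253), turned clockwise. The rib is a line near (215, 208), with the cover over the left half. The garlic, tea box, shaker, tin, jar and keys stand close around it. I'll crop it to measure.

```bash
cat > h.py <<'E'
import numpy as np,cv2
def load(n):
    return np.load(f'pics/{n}.npz')
def ray(f,px,z):
    E=f['extrinsics'];px=np.atleast_2d(px).astype(float)
    d=np.c_[(px[:,0]-f['cx'])/f['fx'],(px[:,1]-f['cy'])/f['fy'],np.ones(len(px))]@E[:3,:3].T
    return E[:3,3]+d*((z-E[2,3])/d[:,2])[:,None]
def proj(f,P):
    E=f['extrinsics'];c=(np.atleast_2d(P)-E[:3,3])@E[:3,:3]
    return np.c_[c[:,0]/c[:,2]*f['fx']+f['cx'],c[:,1]/c[:,2]*f['fy']+f['cy']]
E
python3 - <<'E'
from h import *
f=load('top0');c=f['color'][165:265,165:325]
cv2.imwrite('pics/c0.png',cv2.resize(c,None,fx=5,fy=5,interpolation=cv2.INTER_CUBIC))
E
```

```text
(no output)
```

View pics/c0.png

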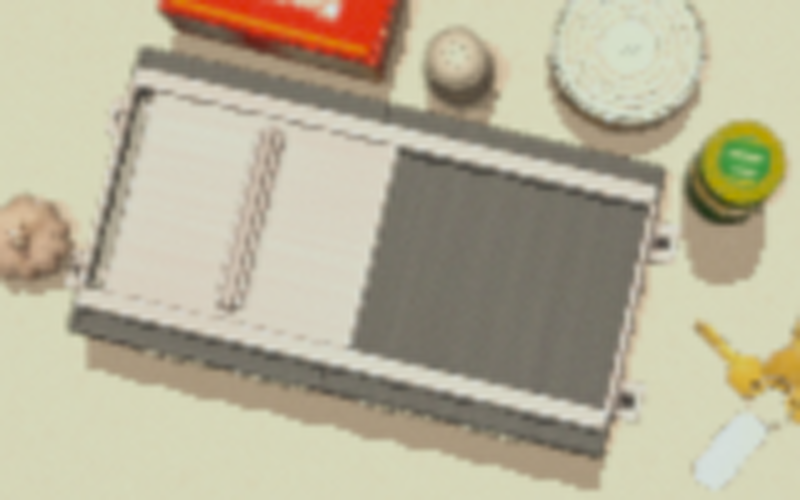

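The crop shows the deck corners at about (145,50), (663,165) and (72,328). The rib top runs from (272,133) to (231,303), and the plate's right edge from (397,148) to (353,347).

```bash
python3 - <<'E'
from h import *
f=load('top0');g=load('scene0')
P=lambda l,z:ray(f,np.array(l)/5+165-0.4,z)[:,:2]
D=P([(145,50),(663,165)],58);R=P([(272,131),(231,303)],78);L=P([(397,148),(353,347)],64)
RB=P([(80,292),(606,420)],70); RT=P([(140,75),(658,195)],70)
fr=P([(72,328),(603,455)],0); fr58=P([(72,328),(603,455)],58)
for n,a in dict(D=D,R=R,L=L,RB=RB,RT=RT,fr=fr,fr58=fr58).items():
    d=a[1]-a[0];print(n,a.round(1).tolist(),np.linalg.norm(d).round(1),np.degrees(np.arctan2(d[1],d[0])).round(2),a.mean(0).round(1))
# dark vs cover: finer line fits of plate edge & deck edges
E
```

```text
D [[590.8, 206.6], [525.6, -74.4]] 288.4 -103.07 [558.2  66.1]
R [[542.5, 135.0], [451.0, 156.0]] 94.0 167.06 [496.8 145.5]
L [[534.9, 68.8], [428.3, 92.4]] 109.2 167.54 [481.6  80.6]
RB [[457.8, 237.5], [389.1, -40.9]] 286.8 -103.88 [423.5  98.3]
RT [[574.8, 207.2], [507.8, -70.4]] 285.6 -103.56 [541.3  68.4]
fr [[443.3, 254.0], [371.4, -42.9]] 305.4 -103.6 [407.3 105.6]
fr58 [[439.5, 243.5], [371.0, -39.7]] 291.4 -103.6 [405.3 101.9]
```

Emit:
step_arm(
  linear=[
    [-0.1,-0.06,0],
    [-0.22,-0.13,0],
    [-0.35,-0.21,0],
    [-0.48,-0.29,0],
    [-0.61,-0.37,0],
    [-0.73,-0.44,0],
    [-0.73,-0.44,0],
  ],
  turn=[0,0,0,-0.007,-0.007,-0.007,-0.007],
  fingers=1,
  force=20,
)

```text
time_s: 0.98
ee_pos: [333.3, 364.2, 224.7]
ee_rot: [-180.0, -0.0, 166.4]
force: [-0.3, 0.5, 0.4]
gripper_width: 24.0
gripper_force: 0.0
```

```bash
cat >> h.py <<'E'
from scipy.spatial.transform import Rotation as Ro
C=np.array([482,83.7]);TH=-13.3
def d2w(x,y):
    t=np.radians(TH);return C+[x*np.cos(t)-y*np.sin(t),x*np.sin(t)+y*np.cos(t)]
def w2d(p):
    t=np.radians(TH);q=np.array(p[:2])-C;return [q[0]*np.cos(t)+q[1]*np.sin(t),-q[0]*np.sin(t)+q[1]*np.cos(t)]
def plan(s,x,y,z):
    R=Ro.from_euler('xyz',s['ee_rot'],degrees=True).as_matrix()
    return (R.T@(np.r_[d2w(x,y),z]-s['ee_pos'])/300).round(4), np.round(w2d(s['ee_pos']),1), s['ee_rot'][2]
E
python3 - <<'E'
from h import *
from workcell import env
print(plan(env.state(),0,110,170),env.state()['qpos'])
E
```

```text
(array([-0.6999, -0.425 ,  0.1826]), array([-209.2,  238.7]), np.float64(166.37508435969144)) [ 4.62127475e+01  1.10075247e+01  9.98252188e+01 -2.03416366e-02
  6.92081154e+01 -3.01551109e+01]
```

Emit:
step_arm(
  linear=[
    [-0.1,-0.06,0.02],
    [-0.23,-0.14,0.04],
    [-0.36,-0.22,0.08],
    [-0.48,-0.29,0.12],
    [-0.6,-0.37,0.15],
    [-0.7,-0.425,0.18],
    [-0.7,-0.425,0.18],
    [-0.7,-0.425,0.18],
  ],
  turn=[0,0,0,-0.001,-0.001,-0.001,-0.001,-0.001],
)

```text
time_s: 1.98
ee_pos: [506.1, 194.3, 170.8]
ee_rot: [180.0, -0.1, 167.0]
force: [-0.5, -0.6, -0.3]
gripper_width: 0.6
gripper_force: 0.0
```

```bash
python3 - <<'E'
from h import *
from workcell import env,cams
s=env.state();f=cams.grab_frame('wrist')
T=np.eye(4);T[:3,:3]=Ro.from_euler('xyz',s['ee_rot'],degrees=True).as_matrix();T[:3,3]=s['ee_pos']
f['extrinsics']=T@np.array(f['tool_from_camera'])
np.savez('pics/w1.npz',**{k:np.array(v) for k,v in f.items()});cv2.imwrite('pics/w1.png',f['color'])
print(s['ee_pos'],s['ee_rot'],s['gripper_width'],s['force'],plan(s,0,95,78))
print(f['extrinsics'].round(3))
E
```

```text
[506.13472564 194.28538062 170.81327259] [ 1.79981435e+02 -6.13406809e-02  1.66992572e+02] 0.6456181965071744 [-0.46909233 -0.57402051 -0.34204917] (array([-0.0065, -0.0607,  0.3094]), array([ -2. , 113.2]), np.float64(166.9925718443255))
[[ 2.25000e-01  9.32000e-01  2.85000e-01  4.25018e+02]
 [ 9.74000e-01 -2.15000e-01 -6.50000e-02  2.12754e+02]
 [ 1.00000e-03  2.92000e-01 -9.56000e-01  3.30220e+02]
 [ 0.00000e+00  0.00000e+00  0.00000e+00  1.00000e+00]]
```

View pics/w1.png

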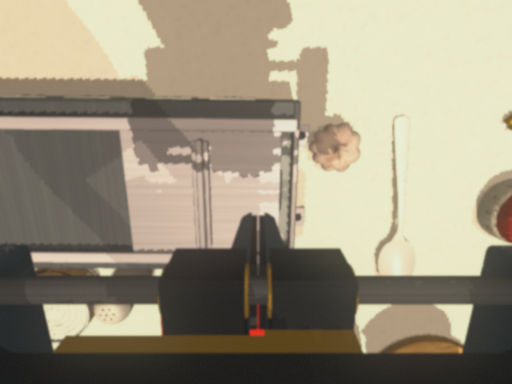

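The wrist view shows the rib at columns ~195-210, the plate edge at ~(122,120) to (132,250) and the dock's end near column 298. The closed, tapered fingers sit on the rib's +y side, and the garlic is beyond the dock's end.

```bash
python3 - <<'E'
from h import *
f=load('w1')
for n,l,z in(('rib top ends',[(200,141),(205,247)],78),('plate edge',[(122,120),(132,248)],64),('front edge58',[(5,101),(298,101)],58),('end rail tops',[(299,118)],70),('tip',[(258,215)],160)):
    print(n,[np.round(w2d(p),1).tolist() for p in ray(f,l,z)])
E
```

```text
rib top ends [[-48.5, 67.1], [44.8, 67.0]]
plate edge [[-63.4, 1.2], [53.3, -3.5]]
front edge58 [[-77.8, -96.2], [-79.1, 146.2]]
end rail tops [[-66.2, 146.1]]
tip [[-18.0, 113.2]]
```

Emit:
step_arm(
  linear=[
    [-0.006,-0.05,0.1],
    [-0.006,-0.05,0.2],
    [-0.006,-0.05,0.26],
    [-0.006,-0.05,0.29],
    [-0.006,-0.05,0.306],
    [-0.006,-0.05,0.306],
  ],
  turn=[0,0,0,0,0,0],
)

```text
time_s: 2.78
ee_pos: [505.3, 178.7, 79.5]
ee_rot: [180.0, 0.0, 167.0]
force: [-0.5, 0.5, -0.1]
gripper_width: 0.4
gripper_force: 0.0
```

```bash
python3 - <<'E'
from h import *
from workcell import env
s=env.state();print(s['ee_pos'],s['force'],plan(s,0,-38,78.5))
E
```

```text
[505.31141377 178.71982349  79.5319308 ] [-0.49397481  0.46550891 -0.07166892] (array([ 0.0051, -0.4528,  0.0032]), array([ 0.8, 97.8]), np.float64(166.99772366688592))
```

Now I'll push slowly, stopping short of the end first to read the force.

Emit:
step_arm(
  linear=[
    [0,-0.03,0.003],
    [0,-0.06,0.003],
    [0,-0.1,0.003],
    [0,-0.14,0.003],
    [0,-0.18,0.003],
    [0,-0.22,0.003],
    [0,-0.26,0.003],
    [0,-0.3,0.003],
    [0,-0.34,0.003],
    [0,-0.37,0.003],
    [0,-0.4,0.003],
    [0,-0.41,0.003],
  ],
  turn=[0,0,0,0,0,0,0,0,0,0,0,0],
)

```text
time_s: 4.28
ee_pos: [477.2, 57.9, 78.2]
ee_rot: [-180.0, -0.0, 166.9]
force: [-1.4, 2.4, -0.4]
gripper_width: 0.4
gripper_force: 0.8
```

Emit:
step_arm(
  linear=[
    [0,-0.01,0],
    [0,-0.02,0],
    [0,-0.03,0],
    [0,-0.035,0],
    [0,-0.04,0],
    [0,-0.045,0],
    [0,-0.05,0],
    [0,-0.05,0],
  ],
  turn=[0,0,0,0,0,0,0,0],
)

```text
time_s: 5.28
ee_pos: [474.3, 44.9, 78.3]
ee_rot: [179.9, 0.0, 166.9]
force: [0.5, 7.1, -1.0]
gripper_width: 0.4
gripper_force: 3.1
```

Emit:
step_arm(
  linear=[
    [0,-0.005,0],
    [0,-0.01,0],
    [0,-0.01,0],
  ],
  turn=[0,0,0],
)

```text
time_s: 5.65
ee_pos: [474.3, 44.5, 78.3]
ee_rot: [179.6, 0.0, 166.7]
force: [0.9, 16.9, -2.7]
gripper_width: 0.7
gripper_force: 8.1
```

Emit:
step_arm(
  linear=[
    [0,0.03,0],
    [0,0.06,-0.05],
    [0,0.12,-0.15],
    [0,0.2,-0.25],
    [0,0.29,-0.3],
    [0,0.29,-0.3],
    [0,0.29,-0.3],
  ],
  turn=[0,0,0,0,0,0,0],
)

```text
time_s: 6.52
ee_pos: [492.4, 124.8, 167.5]
ee_rot: [-179.9, -0.1, 167.0]
force: [0.1, -0.6, -0.9]
gripper_width: 0.5
gripper_force: 0.0
```

```bash
python3 - <<'E'
from h import *
from workcell import env,cams
s=env.state();f=cams.grab_frame('wrist')
T=np.eye(4);T[:3,:3]=Ro.from_euler('xyz',s['ee_rot'],degrees=True).as_matrix();T[:3,3]=s['ee_pos']
f['extrinsics']=T@np.array(f['tool_from_camera'])
np.savez('pics/w2.npz',**{k:np.array(v) for k,v in f.items()});cv2.imwrite('pics/w2.png',cv2.resize(f['color'][60:320,60:400],None,fx=2.2,fy=2.2,interpolation=cv2.INTER_CUBIC))
print(s['ee_pos'],s['ee_rot'],plan(s,0,48,70))
t=cams.grab_frame('top');np.savez('pics/t2.npz',**{k:np.array(v) for k,v in t.items()});
E
```

```text
[492.43024801 124.8042202  167.54359091] [-1.79907680e+02 -5.45788707e-02  1.66985785e+02] (array([0.0019, 0.0192, 0.3251]), array([ 0.7, 42.4]), np.float64(166.98578455191887))
```

View pics/w2.png

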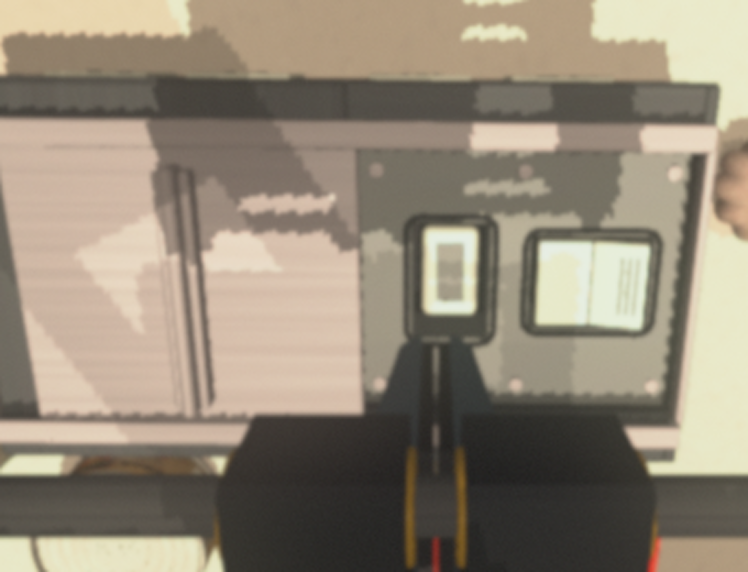

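The open cover shows the well at crop (407-495, 215-342) and the button at (421-479, 225-317). The rocker is at (528-658, 232-333) with its V line at column ~590. The bay's end wall is near column 690.

```bash
python3 - <<'E'
from h import *
from workcell import env
f=load('w2')
for n,l,z in(('well',[(411,278),(491,278),(451,220),(451,338)],50),('well c',[(451,279)],50),('button c',[(450,270)],36),('rocker pivot',[(590,236),(588,330)],52),('rocker ends',[(533,282),(653,284)],52),('rib',[(188,280)],78),('plate edge',[(360,280)],64),('front58',[(350,80)],58)):
    print(n,[np.round(w2d(p),1).tolist() for p in ray(f,np.array(l)/2.2+60,z)])
E
```

```text
well [[-1.1, 32.3], [-1.3, 65.4], [-25.7, 48.6], [25.4, 49.2]]
well c [[-0.8, 48.9]]
button c [[-0.7, 48.7]]
rocker pivot [[-19.8, 104.7], [20.7, 106.7]]
rocker ends [[-0.3, 82.6], [0.3, 132.1]]
rib [[-8.2, -49.9]]
plate edge [[-4.3, 12.7]]
front58 [[-79.8, 10.4]]
```

Emit:
step_arm(
  linear=[
    [0.004,0.021,0.1],
    [0.004,0.021,0.2],
    [0.004,0.021,0.28],
    [0.004,0.021,0.32],
    [0.004,0.021,0.34],
    [0.004,0.021,0.36],
    [0.004,0.021,0.375],
    [0.004,0.021,0.39],
    [0.004,0.021,0.39],
  ],
  turn=[0,0,0,0,0,0,0,0,0],
)

```text
time_s: 7.75
ee_pos: [493.1, 132.1, 51.1]
ee_rot: [-180.0, -0.0, 167.0]
force: [0.3, 0.1, -0.0]
gripper_width: 0.5
gripper_force: 0.0
```

Emit:
step_arm(
  linear=[
    [0,0,0.008],
    [0,0,0.014],
    [0,0,0.02],
    [0,0,0.026],
    [0,0,0.031],
    [0,0,0.035],
    [0,0,0.038],
    [0,0,0.038],
  ],
  turn=[0,0,0,0,0,0,0,0],
)

```text
time_s: 8.75
ee_pos: [493.4, 132.1, 41.2]
ee_rot: [180.0, 0.0, 167.0]
force: [-3.4, -2.3, 12.7]
gripper_width: 0.5
gripper_force: 6.7
```

Emit:
step_arm(
  linear=[
    [0,0,0.003],
    [0,0,0.003],
    [0,0,0.003],
  ],
  turn=[0,0,0],
)

```text
time_s: 9.12
ee_pos: [493.4, 132.1, 41.1]
ee_rot: [180.0, 0.0, 167.0]
force: [-5.8, -1.0, 19.9]
gripper_width: 0.3
gripper_force: 10.0
```

Emit:
step_arm(
  linear=[
    [0,0,-0.03],
    [0,0,-0.08],
    [0,0,-0.14],
    [0,0.1,-0.14],
    [0,0.2,-0.14],
    [0,0.24,-0.14],
    [0,0.24,-0.14],
    [0,0.24,-0.12],
    [0,0.24,-0.1],
    [0,0.24,-0.09],
    [0,0.24,-0.09],
  ],
  turn=[0,0,0,0,0,0,0,0,0,0,0],
)

```text
time_s: 10.5
ee_pos: [509.4, 201.8, 65.7]
ee_rot: [-180.0, -0.0, 166.9]
force: [-0.4, -0.6, -0.1]
gripper_width: 0.2
gripper_force: 0.0
```

```bash
python3 - <<'E'
from h import *
from workcell import env
s=env.state();print(s['ee_pos'],s['force'],plan(s,0,121,61.5))
E
```

```text
[509.35677213 201.83950576  65.65339122] [-0.40358266 -0.62305836 -0.12994874] (array([-0.0019, -0.0009,  0.0138]), array([ -0.6, 121.3]), np.float64(166.94346617514827))
```

Emit:
step_arm(
  linear=[
    [0,0,0.004],
    [0,0,0.008],
    [0,0,0.012],
    [0,0,0.015],
    [0,0,0.018],
    [0,0,0.018],
    [0,0,0.018],
  ],
  turn=[0,0,0,0,0,0,0],
)

```text
time_s: 11.38
ee_pos: [509.6, 202.2, 62.1]
ee_rot: [180.0, 0.0, 167.0]
force: [-2.6, -2.1, 13.6]
gripper_width: 0.2
gripper_force: 6.4
```

Emit:
step_arm(
  linear=[
    [0,0,0.004],
    [0,0,0.006],
    [0,0,0.006],
  ],
  turn=[0,0,0],
)

```text
time_s: 11.75
ee_pos: [509.6, 202.2, 62.0]
ee_rot: [180.0, 0.1, 167.0]
force: [-6.7, -3.5, 24.2]
gripper_width: 0.5
gripper_force: 11.9
```

Emit:
step_arm(
  linear=[
    [0,0,-0.08],
    [0,0,-0.16],
    [0,0,-0.25],
    [0,0,-0.3],
    [0,0,-0.3],
  ],
  turn=[0,0,0,0,0],
)

```text
time_s: 12.38
ee_pos: [510.0, 202.4, 149.4]
ee_rot: [179.9, 0.1, 167.0]
force: [1.3, 0.1, -0.2]
gripper_width: 0.8
gripper_force: 0.0
```

```bash
python3 - <<'E'
from h import *
from workcell import env,cams
s=env.state();f=cams.grab_frame('wrist')
cv2.imwrite('pics/w3.png',cv2.resize(f['color'][60:320,60:400],None,fx=2.2,fy=2.2,interpolation=cv2.INTER_CUBIC))
print(s['ee_pos'],s['ee_rot'],plan(s,0,-92,79))
E
```

```text
[510.04137995 202.43625689 149.3504751 ] [1.79932026e+02 9.20618358e-02 1.66964313e+02] (array([ 0.0036, -0.7136,  0.2336]), array([ -0., 122.]), np.float64(166.96431335950797))
```

View pics/w3.png

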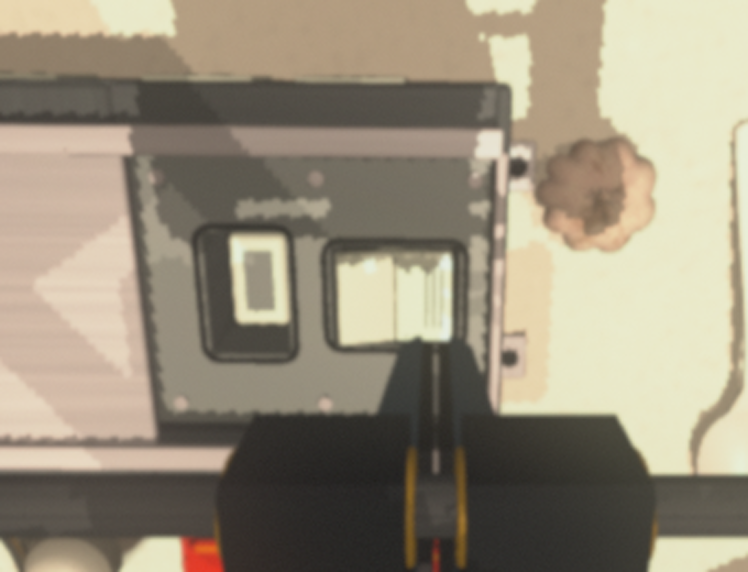

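The button sits deep in the well and the +y half of the rocker (crop ~425,300) now looks level. Next I'll cross to the rib's -y side.

Emit:
step_arm(
  linear=[
    [0,-0.15,0],
    [0,-0.33,0],
    [0,-0.51,0],
    [0,-0.65,0],
    [0.002,-0.715,0],
    [0.002,-0.715,0],
    [0.002,-0.715,0.1],
    [0.002,-0.715,0.18],
    [0.002,-0.715,0.22],
    [0.002,-0.715,0.234],
    [0.002,-0.715,0.234],
  ],
  turn=[0,0,0,0,0,0,0,0,0,0,0],
)

```text
time_s: 13.8
ee_pos: [460.9, -6.3, 78.7]
ee_rot: [180.0, 0.0, 167.0]
force: [-0.7, 0.8, -0.4]
gripper_width: 0.4
gripper_force: 0.0
```

```bash
python3 - <<'E'
from h import *
from workcell import env
s=env.state();print(s['ee_pos'],s['force'],plan(s,0,54,78.5))
E
```

```text
[460.91802398  -6.34367058  78.67661921] [-0.74381625  0.80783718 -0.44598467] (array([-0.0018,  0.4883,  0.0007]), array([  0.2, -92.5]), np.float64(166.9886363490233))
```

Emit:
step_arm(
  linear=[
    [0,0.03,0],
    [0,0.06,0],
    [0,0.1,0],
    [0,0.14,0],
    [0,0.18,0],
    [0,0.22,0],
    [0,0.26,0],
    [0,0.3,0],
    [0,0.34,0],
    [0,0.38,0],
    [0,0.42,0],
    [0,0.45,0],
    [0,0.47,0],
    [0,0.48,0],
  ],
  turn=[0,0,0,0,0,0,0,0,0,0,0,0,0,0],
)

```text
time_s: 15.55
ee_pos: [492.9, 134.0, 78.4]
ee_rot: [-180.0, -0.0, 167.0]
force: [0.6, -2.3, -0.8]
gripper_width: 0.2
gripper_force: 0.8
```

Emit:
step_arm(
  linear=[
    [0,0.006,0],
    [0,0.012,0],
    [0,0.018,0],
    [0,0.022,0],
    [0,0.025,0],
    [0,0.025,0],
  ],
  turn=[0,0,0,0,0,0],
)

```text
time_s: 16.3
ee_pos: [494.5, 140.5, 78.5]
ee_rot: [-179.9, -0.0, 167.0]
force: [-0.1, -3.5, 0.4]
gripper_width: 0.5
gripper_force: 2.0
```

Emit:
step_arm(
  linear=[
    [0,0.004,0],
    [0,0.008,0],
    [0,0.012,0],
    [0,0.012,0],
  ],
  turn=[0,0,0,0],
)

```text
time_s: 16.8
ee_pos: [494.5, 140.9, 78.4]
ee_rot: [-179.6, -0.1, 167.1]
force: [-0.7, -15.1, 2.8]
gripper_width: 0.5
gripper_force: 7.6
```

At the stop. I'll back off and lift clear.

Emit:
step_arm(
  linear=[
    [0,-0.03,0],
    [0,-0.06,-0.03],
    [0,-0.06,-0.12],
    [0,-0.06,-0.25],
    [0,-0.06,-0.3],
    [0,-0.06,-0.3],
    [0,-0.06,-0.3],
  ],
  turn=[0,0,0,0,0,0,0],
)

```text
time_s: 17.68
ee_pos: [490.6, 126.8, 167.4]
ee_rot: [-180.0, -0.1, 167.0]
force: [0.0, -0.3, -0.6]
gripper_width: 0.6
gripper_force: 0.0
```

```bash
python3 - <<'E'
from workcell import env,cams
import cv2
s=env.state();f=cams.grab_frame('wrist');print(s['ee_pos'],s['force'])
cv2.imwrite('pics/w4.png',f['color'])
E
```

```text
[490.59500322 126.8211272  167.35896185] [ 0.03073131 -0.30200665 -0.55238962]
```

View pics/w4.png

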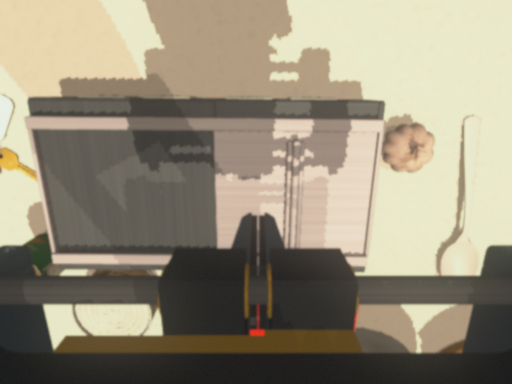

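The cover is shut: the plate spans columns 215-375, up against the end, with the rib near column 295. The bystanders in view (garlic, spoon, tin, jar and keys) haven't moved.

```bash
python3 -c "
from workcell import env
print(env.job_done())"
```

```text
the job is handed in; nothing more can be done
None
```

I opened the cover to its stop, pressed the reset button home, switched the rocker on, shut the cover to its stop and handed the job in at about 18 s; the hand-in returned no verdict, so I can't confirm it passed.

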